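Read the ball finial with the infrared thermometer

ROBOT

A 6-joint arm with a two-finger parallel gripper is mounted at the origin on the work surface. World frame = base frame: x ahead of the robot, y to its left, z up, the work surface at z = 0. Lengths are in m, angles in rad, forces in N, time in s.
With the tool pointing down it reaches from about 0.375 to 0.825 m from the base axis. Payload 5.5 kg.
Tool frame: the origin (TCP) lies on the mounting face of the last link; the fingertips stand 173 mm ahead of it and the grasp point (between the pads) lies 155 mm ahead of it; z points along the fingers, y is the line along which they close (so a half turn about z gives the same grasp; the last joint's range is limited). The gripper opens to 85 mm and grips with 20 to 120 N. Pads are 22 mm wide; open, the fingers measure 114 mm over their backs; the gripper's body (76 mm by 85 mm) begins 54 mm behind the grasp point. The pads swing forward as they close: fully open they stand 13 mm farther back than shut.
Start: joints at [-1.29, 0.314, -0.047, 1.21, 0, 1.571], TCP at [0.166, -0.576, 0.405] pointing down, gripper open.
Joint ranges: [-2.67, 2.67], [-0.69, 1.73], [-1.03, 1.25], [-2.08, 2.16], [-1.42, 1.45], [-3.14, 3.14]. Speed limits (rad/s): [2.39, 2.39, 3.01, 3.14, 3.14, 3.14].

INTERFACE

Orientations are given as a unit quaternion [x, y, z, w].
In Python, from cell import get_obs, imaging, bot gives the robot as it stands.
- The arm moves only by the shell command python3 -m inch 'ROWS' [FORCE]. ROWS is a JSON object of lists of equal length, an entry for each row: "grip": the opening, from 0 (shut) to 1 (fully open); "xyz": the shift along the world's x, y, z in cm, a list of three; "angular": the turn, a rotation vector about the world's x, y, z in degrees, a list of three. In form: {"grip": [grip, ...], "xyz": [[tx, ty, tz], ...], "angular": [[rx, ry, rz], ...]}. A call has 1 to 5 rows; each row is the pose to reach, as a shift and turn from the pose commanded when the call began; what a row does not reach only later rows make up. A row lasts 1/10 s, in which the tool goes at most 50 mm and 8.59 degrees, less where a joint would pass 70% of its speed; a pose out of reach is approached as far as the arm can. A call with a gripper value outside its range is refused whole. The fingers move at their own pace and stop on an object; FORCE is the grip in N (left out, the last holds). Time passes only in rows, so rows that repeat a pose let the fingers close. It gives the time, the measured TCP pose, the force, the opening and the grip force at its end, in the units of the state.
- get_obs(): the state, without advancing time (a new reading comes with each control period).
- imaging.get_image(name): name is "side" or "top"; returns the picture (420x560x3 uint8, red, green, blue); there is no depth.
- imaging.camera_info(name): a dict with "camera_matrix" (3x3 intrinsics, pixels), "extrinsics" (4x4, takes a point from camera to world coordinates). Camera axes: x right, y up, looking along -z (the intrinsics and any distortion apply to the point x, -y, -z); pixel columns grow to the right and rows downward; lengths in m; the calibration is good to about 2 mm. A picture is of the moment at which its call begins. camera_info takes no time and is no camera call.
- bot.job_done(): hands the job in; it is judged then, once.
The state is a dict: "t": time; "q": joint angles; "dq": joint speeds; "tau": joint torques, N m; "eef_pos": TCP position; "eef_rot": TCP orientation; "force": force on the tool from outside, world axes, zero at the start; "torque": the same for the moment, N m; "finger_gap": finger opening in m; "finger_force": force on a finger pad.
Only numpy, scipy, OpenCV 4.12 (cv2) and the standard library are available. Lean on these libraries where they do the work, as an engineer would, in place of code of your own. Each camera call takes 0.05 s, during which the arm holds its last target. There are 200 camera calls.

TASK

Check the ball-topped iron finial with the infrared thermometer: lift the thermometer off its round rubber mat and, keeping it level, point its nose straight at the middle of the ball from about 100 mm away and hold it steady there for 3 seconds. Then stand it upright back in the middle of its mat, set down rather than dropped, and let go. Do not touch or shift the finials.

Things in the scene. Friction and masses are not known exactly. Their poses are not given: they have to be found in the camera images.
- thermo_grip (a point): Pistol-shaped thermometer (0.32 kg) standing on its foot on the mat. Point: centre of its level barrel, the place to grip across y, 132 mm above its underside, over the middle of the foot. x: along the barrel, the way it points; y across; z up. Grey barrel 120 x 38 (y) x 46 mm high with a round black nose; below it a black handle 40 x 32 mm and foot 84 x 60 x 14 mm. Top at 155 mm.
- thermo_nose (a point): Centre of the front face of the thermometer's nose (34 mm in diameter), 75 mm ahead of thermo_grip along x, at the same height and with the same axes: it points along x.
- ball_center (a point): Centre of a dark iron ball, 54 mm across, 190 mm above the bench, on a 16 mm square stem on a loose 70 x 70 x 30 mm iron foot (1.5 kg). It may be aimed at from any side. Two like finials, one with a pointed spear top (235 mm high), one with an open ring (220 mm), stand in the same row across the bench, 130 mm or more between centres.
- mat_top (a point): Centre of the top of the round black rubber mat (170 mm in diameter, 5 mm thick, fixed to the bench) on which the thermometer stands at the start and at the end. A tin of steel punches (155 mm high, 97 mm in diameter) stands on the other side of the bench; flat ironware up to 45 mm high lies in between.
There are look-alikes about, which are no part of the job. Leave any green or turquoise look-alike of the part that bears ball_center alone.

How it is judged:
On the way:
1. thermometer aimed at the ball, still for 2 s: level within 11 degrees, line of aim within 17 mm of the ball's centre sideways and in height, nose 60 to 170 mm from that centre (x of ball_center in the frame of thermo_nose between 0.06 and 0.17 m and y of ball_center in the frame of thermo_nose between -0.017 and 0.017 m and z of ball_center in the frame of thermo_nose between -0.017 and 0.017 m and angle between thermo_grip's own z axis and vertical below 0.192 rad and linear speed of thermometer below 0.025 m/s and angular speed of thermometer below 0.25 rad/s), for 2 s.
At the end, for the whole second after the job is handed in: The thermometer stands upright (within 6 degrees) on its mat, the middle of its foot within 35 mm of the mat's centre and it is at rest (horizontal distance between thermo_grip and mat_top below 0.035 m and z of thermo_grip in the frame of mat_top between 0.126 and 0.138 m and angle between thermo_grip's own z axis and vertical below 0.1 rad and linear speed of thermometer below 0.02 m/s); the robot touches nothing.
It fails at once if a finial is shifted by more than 10 mm or touched by the robot or the thermometer with more than 3 N (distance of any of finial_ball, finial_spear, finial_ring from where it was at the start of the episode above 0.01 m or contact force between any of thermometer, the arm, the fingers and finial_ball above 3 N or contact force between any of thermometer, the arm, the fingers and finial_spear above 3 N or contact force between any of thermometer, the arm, the fingers and finial_ring above 3 N).
It fails at once if the thermometer is let go more than 20 mm above its mat (dropped) (z of thermo_grip in the frame of mat_top above 0.152 m and contact force between the fingers and thermometer below 0.05 N).
It fails at once if the thermometer is tipped over by more than 45 degrees (angle between thermo_grip's own z axis and vertical above 0.785 rad).
It also fails if it takes over 48 s, if anything falls off the work surface, if the arm or the gripper's body presses on something with over 40 N, if the wrist force passes 120 N, or if a joint passes its speed limit or range.

## Working session

There is one attempt and no reset: what is moved stays moved. The work goes in short steps, Python scripts to look and compute and a shell command to move; the robot and the scene stay as the last step left them, time stands still between calls to the robot, and variables do not carry over. Pictures are saved under pics/ and viewed, at most 10 in all, crops included, and the job is handed in when it is done.

```bash
mkdir -p pics
python3 - <<'E'
from cell import get_obs, imaging, bot
import cv2
for n in("side","top"):
    im=imaging.get_image(n); cv2.imwrite(f"pics/{n}0.png",im[:,:,::-1])
    print(imaging.camera_info(n))
print(get_obs())
E
```

```text
{'camera_matrix': array([[543.44835697,   0.        , 275.70475726],
       [  0.        , 543.44835697, 213.12908801],
       [  0.        ,   0.        ,   1.        ]]), 'extrinsics': array([[-8.35600555e-01,  3.09954570e-01, -4.53541483e-01,
        -7.64454364e-02],
       [-5.49336931e-01, -4.72683894e-01,  6.89056509e-01,
         8.95749543e-01],
       [-8.05539853e-04,  8.24923088e-01,  5.65244416e-01,
         9.09244881e-01],
       [ 0.00000000e+00,  0.00000000e+00,  0.00000000e+00,
         1.00000000e+00]])}
{'camera_matrix': array([[410.6196627 ,   0.        , 282.67652495],
       [  0.        , 410.6196627 , 205.2205917 ],
       [  0.        ,   0.        ,   1.        ]]), 'extrinsics': array([[-0.0195288 ,  0.99130122, -0.13015572,  0.42826586],
       [-0.99946977, -0.02274838, -0.02329557, -0.0159878 ],
       [-0.02605376,  0.12963177,  0.99121986,  0.92274458],
       [ 0.        ,  0.        ,  0.        ,  1.        ]])}
{'t': 0.1, 'q': array([-1.28995957e+00,  3.14146175e-01, -4.79716666e-02,  1.21020519e+00,
       -2.65598600e-05,  1.57081295e+00]), 'dq': array([ 2.96923541e-04, -1.54755998e-03,  7.62020340e-04,  8.85507694e-04,
        1.57941488e-03, -7.33378208e-05]), 'tau': array([ 4.26335246e-04, -5.40766203e+01,  3.40541661e+01,  1.11687559e-02,
       -8.16818851e-05, -1.86045338e-05]), 'eef_pos': array([ 0.1662214 , -0.57625138,  0.40392931]), 'eef_rot': array([ 9.90158401e-01,  1.39949128e-01, -1.19992401e-04, -7.53980264e-04]), 'force': array([0.60392051, 0.58494102, 0.15568131]), 'torque': array([-0.00979316,  0.02329713,  0.04667555]), 'finger_force': 0.0, 'finger_gap': 0.08550165486116315}
```

View pics/side0.png

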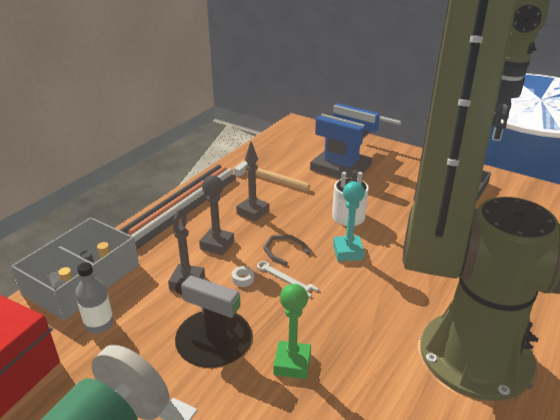

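View pics/top0.png

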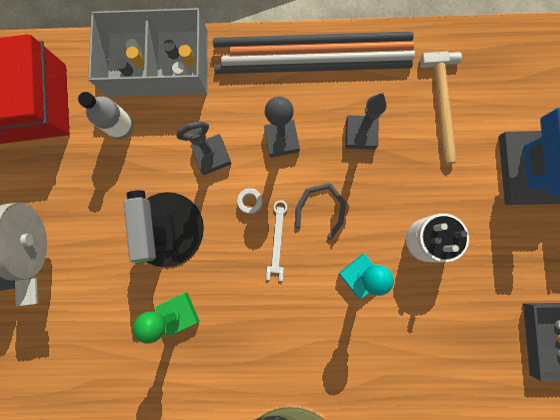

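Run:
```python
import cv2,numpy as np
s=cv2.imread("pics/side0.png")[140:370,140:340]; t=cv2.imread("pics/top0.png")[80:280,110:400]
cv2.imwrite("pics/s1.png",cv2.resize(s,None,fx=2.6,fy=2.6,interpolation=2))
cv2.imwrite("pics/t1.png",cv2.resize(t,None,fx=2.7,fy=2.7,interpolation=2))
```

```text
(no output)
```

View pics/s1.png

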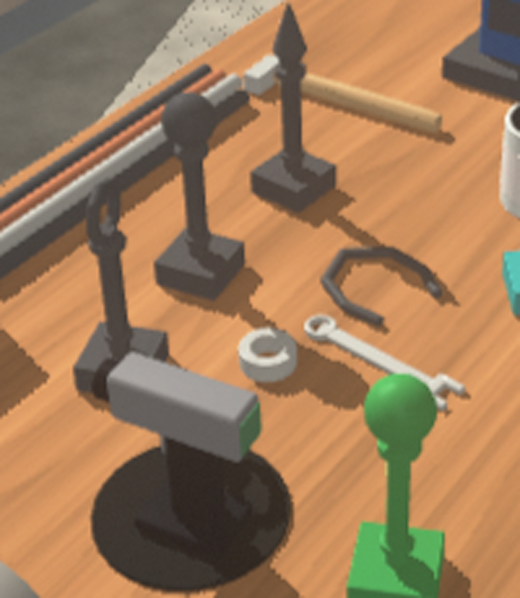

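View pics/t1.png

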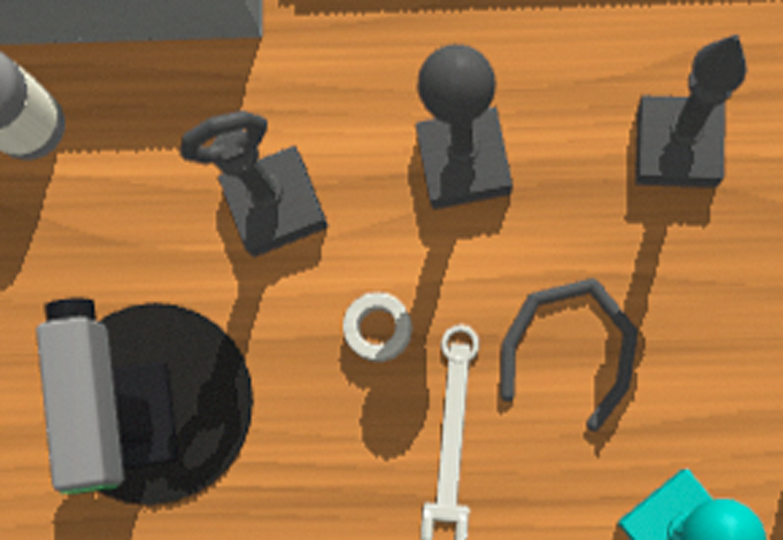

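```bash
cat > h.py <<'E'
import numpy as np, cv2
from scipy.optimize import least_squares
from cell import get_obs, imaging, bot
C={n:imaging.camera_info(n) for n in("side","top")}
def proj(n,P):
    E=C[n]["extrinsics"];p=(np.atleast_2d(P)-E[:3,3])@E[:3,:3]*[1,-1,-1]
    u=p@C[n]["camera_matrix"].T; return u[:,:2]/u[:,2:]
def onz(n,uv,z):
    K=C[n]["camera_matrix"];E=C[n]["extrinsics"]
    d=E[:3,:3]@(np.linalg.inv(K)@[*uv,1]*[1,-1,-1]); return E[:3,3]+d*(z-E[2,3])/d[2]
def s1(*p): return np.array(p)/2.6+140
def t1(*p): return np.array(p)/2.7+[110,80]
E
python3 - <<'E'
from h import *
b=[("top",t1(456,85)),("side",s1(188,122))]
for n,u in b: print("ball",n,onz(n,u,.19))
m=[("top",t1(151,405)),("side",s1(192,517))]
for n,u in m: print("mat",n,onz(n,u,.005))
O=[("top",t1(38,322),(.06,.019,.023)),("top",t1(50,492),(-.06,.019,.023)),
("side",s1(110,378),(.06,.019,.023)),("side",s1(243,425),(-.06,.019,.023)),("side",s1(133,352),(.06,-.019,.023)),("side",s1(262,402),(-.06,-.019,.023)),
("side",s1(112,412),(.06,.019,-.023)),("side",s1(235,460),(-.06,.019,-.023))]
def P(v,q):
    c,s=np.cos(v[2]),np.sin(v[2]);return [v[0]+c*q[0]-s*q[1],v[1]+s*q[0]+c*q[1],.137+q[2]]
f=lambda v:np.concatenate([(proj(n,P(v,q))[0]-u) for n,u,q in O])
r=least_squares(f,[.4,.25,0]);print(r.x,np.rad2deg(r.x[2]),r.fun.round(1))
# finial bases' top-face centres (z=.03)
for k,p in dict(ring=(272,200),ball=(464,158),spear=(681,140)).items(): print(k,onz("top",t1(*p),.03))
E
```

```text
ball top [0.70008565 0.00483613 0.19      ]
ball side [0.69837552 0.00894334 0.19      ]
mat top [0.49849812 0.26984445 0.005     ]
mat side [0.49404495 0.27714121 0.005     ]
[0.48802761 0.27844156 0.09827934] 5.630991506432327 [-0.4  0.5 -0.5  0.9 -1.2 -1.5 -2.4 -0.5  0.7 -2.2  0.2 -3.4  0.2  1.9
  1.8  2.8]
ring [0.66472172 0.16390025 0.03      ]
ball [0.69626539 0.00389659 0.03      ]
spear [ 0.70669918 -0.17597415  0.03      ]
```

```bash
python3 -m inch '{"grip":[1,1,1,1,1],"xyz":[[3,2.5,2],[6.4,5.6,4],[9.6,8.4,4.5],[12.8,11.2,4.5],[16,14,4.5]],"angular":[[0,0,8],[0,0,16],[0,0,24],[0,0,32],[0,0,40]]}'
python3 -m inch '{"grip":[1,1,1,1,1],"xyz":[[2.8,3.2,0],[5.6,6.4,0],[8.4,9.6,0],[11.2,12.8,0],[14,16,0]],"angular":[[0,0,8],[0,0,16],[0,0,24],[0,0,32],[0,0,40]]}'
```

```text
t: 0.6
eef_pos: [0.3273, -0.4352, 0.4498]
eef_rot: [0.881, 0.473, 0.0, 0.0]
force: [0.6, -0.7, -0.6]
finger_gap: 0.0856
finger_force: 0.0
t: 1.1
eef_pos: [0.4671, -0.2749, 0.4494]
eef_rot: [0.666, 0.746, -0.0, -0.0]
force: [0.7, -0.2, 0.3]
finger_gap: 0.0854
finger_force: 0.0
```

```bash
python3 -m inch '{"grip":[1,1,1,1,1],"xyz":[[0.6,4,0],[1.2,8,0],[1.8,12,0],[2.4,16,0],[3,20,0]],"angular":[[0,0,8],[0,0,16],[0,0,24],[0,0,32],[0,0,40]]}'
python3 -m inch '{"grip":[1,1,1,1,1],"xyz":[[0,4,0],[0,8,0],[0,12,0],[0,16,0],[0,20,0]],"angular":[[0,0,8],[0,0,16],[0,0,24],[0,0,32],[0,0,40]]}'
python3 -m inch '{"grip":[1,1,1,1,1],"xyz":[[-0.2,4,0],[-0.4,8,0],[-0.6,12,0],[-0.8,15.3,0],[-0.8,15.3,0]],"angular":[[0,0,5],[0,0,9.5],[0,0,9.5],[0,0,9.5],[0,0,9.5]]}'
python3 - <<'E'
from h import *
im=imaging.get_image("side");o=get_obs();print(o["q"],o["eef_pos"],o["eef_rot"])
c=cv2.resize(im[170:390,130:330,::-1],None,fx=2.6,fy=2.6,interpolation=2);cv2.imwrite("pics/s2.png",c)
E
```

```text
t: 1.6
eef_pos: [0.4961, -0.0748, 0.4494]
eef_rot: [0.371, 0.929, -0.0, -0.0]
force: [-0.0, 0.0, -0.0]
finger_gap: 0.0854
finger_force: 0.0
t: 2.1
eef_pos: [0.4958, 0.1251, 0.4494]
eef_rot: [0.031, 1.0, -0.0, -0.0]
force: [0.6, 0.5, -0.0]
finger_gap: 0.0856
finger_force: 0.0
t: 2.6
eef_pos: [0.4877, 0.2799, 0.4488]
eef_rot: [-0.051, 0.999, 0.0, -0.001]
force: [1.0, -0.9, -0.4]
finger_gap: 0.0853
finger_force: 0.0
[ 5.18208044e-01  2.27751607e-01 -5.97951822e-02  1.28448073e+00
 -1.89965518e-05  4.17463911e-01] [0.48782489 0.27814692 0.44893012] [-5.03507634e-02  9.98731406e-01 -2.86084411e-04 -5.45164886e-04]
```

View pics/s2.png

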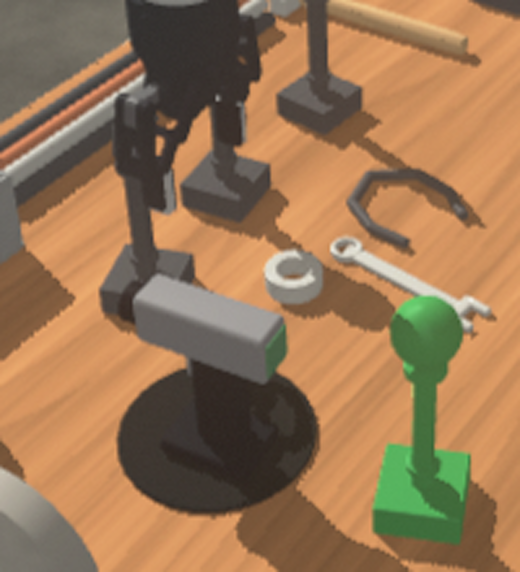

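```bash
python3 -m inch '{"grip":[1,1,1,1,1],"xyz":[[0,0,-2],[0,0,-4.5],[0,0,-7],[0,0,-9],[0,0,-10.5]],"angular":[[0,0,0],[0,0,0],[0,0,0],[0,0,0],[0,0,0]]}'
python3 -m inch '{"grip":[1,1,1,1,1],"xyz":[[0,0,-1.5],[0,0,-3],[0,0,-4.2],[0,0,-5.2],[0,0,-5.2]],"angular":[[0,0,0],[0,0,0],[0,0,0],[0,0,0],[0,0,0]]}'
python3 - <<'E'
from h import *
im=imaging.get_image("side");o=get_obs();print(o["q"],o["eef_pos"],o["eef_rot"],o["force"])
c=cv2.resize(im[170:390,130:330,::-1],None,fx=2.6,fy=2.6,interpolation=2);cv2.imwrite("pics/s3.png",c)
E
```

```text
t: 3.15
eef_pos: [0.4879, 0.2749, 0.3431]
eef_rot: [-0.048, 0.999, -0.001, -0.001]
force: [-0.3, 0.9, 0.4]
finger_gap: 0.0852
finger_force: 0.0
t: 3.65
eef_pos: [0.4878, 0.2757, 0.2913]
eef_rot: [-0.048, 0.999, -0.001, -0.001]
force: [-0.5, 0.2, -0.5]
finger_gap: 0.0856
finger_force: 0.0
[ 5.14710249e-01  3.11290315e-01 -3.16158807e-01  9.44584187e-01
 -6.96216136e-05  4.17608432e-01] [0.48809911 0.27603629 0.29223371] [-4.85318486e-02  9.98821443e-01 -3.09082588e-04 -5.36852417e-04] [-0.01135332 -0.61797912  0.38068187]
```

View pics/s3.png

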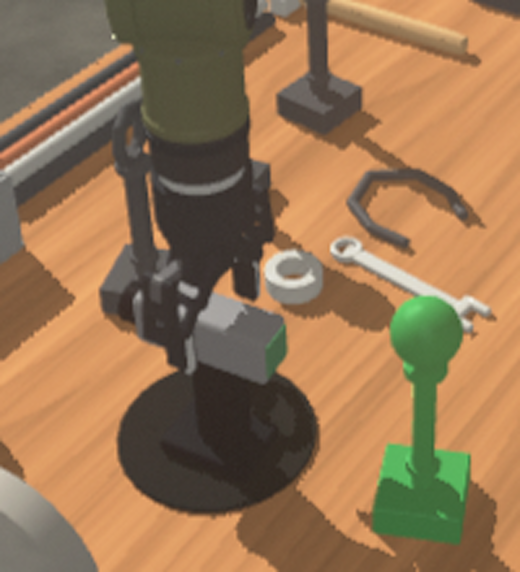

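```bash
python3 -m inch '{"grip":[0.6,0.4,0.2,0.2,0.2],"xyz":[[0,0,0],[0,0,0],[0,0,0],[0,0,0],[0,0,0]],"angular":[[0,0,0],[0,0,0],[0,0,0],[0,0,0],[0,0,0]]}' 60
python3 -m inch '{"grip":[0,0,0,0,0],"xyz":[[0,0,0],[0,0,0],[0,0,0],[0,0,0],[0,0,0]],"angular":[[0,0,0],[0,0,0],[0,0,0],[0,0,0],[0,0,0]]}' 60
```

```text
t: 4.2
eef_pos: [0.4887, 0.2771, 0.2935]
eef_rot: [-0.049, 0.999, 0.001, 0.001]
force: [-0.4, 2.3, 3.7]
finger_gap: 0.0373
finger_force: 60.2
t: 4.7
eef_pos: [0.4887, 0.2771, 0.2935]
eef_rot: [-0.049, 0.999, 0.001, 0.001]
force: [-0.6, 3.0, 5.9]
finger_gap: 0.0376
finger_force: 60.6
```

```bash
python3 -m inch '{"grip":[0,0,0,0,0],"xyz":[[0,0,1],[0,0,3],[0,0,5],[-0.5,0,7],[-1,0,8]],"angular":[[0,0,0],[0,0,0],[0,0,0],[0,0,0],[0,0,0]]}'
python3 -m inch '{"grip":[0,0,0,0,0],"xyz":[[0,-1.5,0],[0,-4,0],[0,-7,0],[0,-10,0],[0,-13,0]],"angular":[[0,0,0],[0,0,-1],[0,0,-2],[0,0,-3],[0,0,-4]]}'
python3 -m inch '{"grip":[0,0,0,0,0],"xyz":[[0.5,-3,0],[1,-6,-0.5],[1.5,-9,-1],[2,-12,-2],[2,-14.1,-2.7]],"angular":[[0,0,-1],[0,0,-1.6],[0,0,-1.6],[0,0,-1.6],[0,0,-1.6]]}'
python3 -m inch '{"grip":[0,0],"xyz":[[0,0,0],[0,0,0]],"angular":[[0,0,0],[0,0,0]]}'
python3 - <<'E'
from h import *
a=imaging.get_image("side");b=imaging.get_image("top");o=get_obs();print(o["eef_pos"],o["eef_rot"])
c=np.hstack([cv2.resize(a[150:350,150:290,::-1],(420,600),interpolation=2),cv2.resize(b[70:270,220:340,::-1],(360,600),interpolation=2)]);cv2.imwrite("pics/c4.png",c)
E
```

```text
t: 5.2
eef_pos: [0.4781, 0.2761, 0.3738]
eef_rot: [-0.049, 0.999, -0.0, 0.0]
force: [0.2, -0.0, -3.7]
finger_gap: 0.0379
finger_force: 59.8
t: 5.7
eef_pos: [0.4772, 0.1445, 0.3714]
eef_rot: [-0.013, 1.0, -0.001, -0.001]
force: [0.9, 0.3, -3.7]
finger_gap: 0.0378
finger_force: 60.0
t: 6.2
eef_pos: [0.4974, 0.003, 0.344]
eef_rot: [0.001, 1.0, -0.001, -0.001]
force: [-0.6, 0.7, -3.8]
finger_gap: 0.0373
finger_force: 60.1
t: 6.4
eef_pos: [0.4973, 0.0047, 0.3446]
eef_rot: [0.001, 1.0, -0.0, -0.001]
force: [0.6, -0.0, -4.5]
finger_gap: 0.038
finger_force: 60.7
[0.49790126 0.00568846 0.34543356] [-5.42943459e-06  9.99999926e-01  4.67794497e-05 -3.81571650e-04]
```

View pics/c4.png

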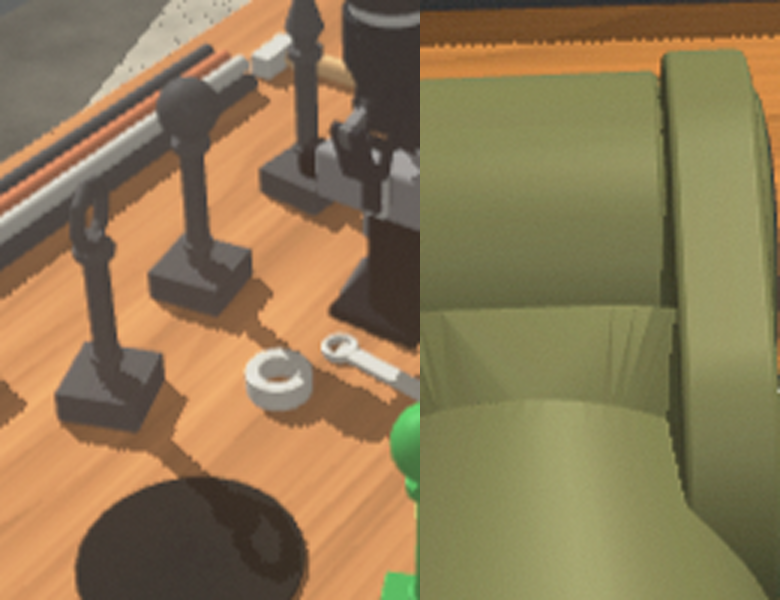

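```bash
python3 -m inch '{"grip":[0,0,0,0,0],"xyz":[[0.5,0,0],[1.2,0,0],[1.9,0,0],[2.4,0,0],[2.6,0,0]],"angular":[[0,0,0],[0,0,0],[0,0,0],[0,0,0],[0,0,0]]}'
python3 - <<'E'
from h import *
a=imaging.get_image("side")[:,:,::-1].copy();o=get_obs();print(o["eef_pos"])
g=o["eef_pos"]-[0,0,.155]
q=np.array([(x,y,z) for x in(-.06,.06) for y in(-.019,.019) for z in(-.023,.023)]+[(.075,0,0)])
A=[(150,140)]
c=cv2.resize(a[130:290,170:370],(800,640),interpolation=2)[:600]
for p in np.vstack([g+q,[[.699,.0065,.19]]]):
    u=(proj("side",p)[0]-[170,130])*4; cv2.circle(c,tuple(int(v) for v in u),3,(0,0,255),-1)
cv2.imwrite("pics/c5.png",c)
# mat from c4 crop
for uv in [(192,478)]: print(onz("side",(192/3+150,478/3+150),.005))
E
```

```text
t: 7.0
eef_pos: [0.5251, 0.0057, 0.3457]
eef_rot: [-0.0, 1.0, -0.0, 0.0]
force: [-0.1, 0.7, -3.5]
finger_gap: 0.0374
finger_force: 60.7
[0.52503946 0.00561929 0.34562228]
[0.5510821  0.20533829 0.005     ]
```

View pics/c5.png

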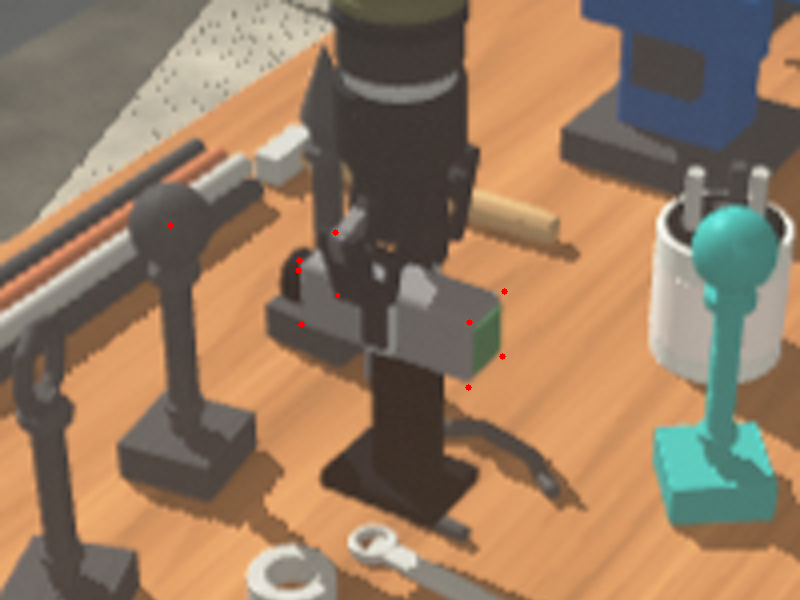

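```bash
python3 -m inch '{"grip":[0,0,0,0,0],"xyz":[[0,0,0],[0,0,0],[0,0,0],[0,0,0],[0,0,0]],"angular":[[0,0,0],[0,0,0],[0,0,0],[0,0,0],[0,0,0]]}' >/dev/null
python3 -m inch '{"grip":[0,0,0,0,0],"xyz":[[0,0,0],[0,0,0],[0,0,0],[0,0,0],[0,0,0]],"angular":[[0,0,0],[0,0,0],[0,0,0],[0,0,0],[0,0,0]]}' >/dev/null
python3 -m inch '{"grip":[0,0,0,0,0],"xyz":[[0,0,0],[0,0,0],[0,0,0],[0,0,0],[0,0,0]],"angular":[[0,0,0],[0,0,0],[0,0,0],[0,0,0],[0,0,0]]}' >/dev/null
python3 -m inch '{"grip":[0,0,0,0,0],"xyz":[[0,0,0],[0,0,0],[0,0,0],[0,0,0],[0,0,0]],"angular":[[0,0,0],[0,0,0],[0,0,0],[0,0,0],[0,0,0]]}' >/dev/null
python3 -m inch '{"grip":[0,0,0,0,0],"xyz":[[0,0,0],[0,0,0],[0,0,0],[0,0,0],[0,0,0]],"angular":[[0,0,0],[0,0,0],[0,0,0],[0,0,0],[0,0,0]]}' >/dev/null
python3 -m inch '{"grip":[0,0,0,0,0],"xyz":[[0,0,0],[0,0,0],[0,0,0],[0,0,0],[0,0,0]],"angular":[[0,0,0],[0,0,0],[0,0,0],[0,0,0],[0,0,0]]}' >/dev/null
python3 -m inch '{"grip":[0,0,0,0,0],"xyz":[[0,0,0],[0,0,0],[0,0,0],[0,0,0],[0,0,0]],"angular":[[0,0,0],[0,0,0],[0,0,0],[0,0,0],[0,0,0]]}'
python3 - <<'E'
from h import *
a=imaging.get_image("side")[:,:,::-1].copy()
x,y=[.495,.273]
c=cv2.resize(a[280:390,150:280],None,fx=4,fy=4,interpolation=2)
th=np.linspace(0,2*np.pi,60)
u=(proj("side",np.c_[x+.085*np.cos(th),y+.085*np.sin(th),th*0+.005])-[150,280])*4
for p in u: cv2.circle(c,tuple(int(v) for v in p),1,(0,0,255),-1)
cv2.imwrite("pics/c6.png",c)
E
```

```text
t: 10.55
eef_pos: [0.5243, 0.0055, 0.3457]
eef_rot: [0.0, 1.0, 0.0, 0.0]
force: [0.2, -0.6, -3.9]
finger_gap: 0.0375
finger_force: 60.7
```

View pics/c6.png

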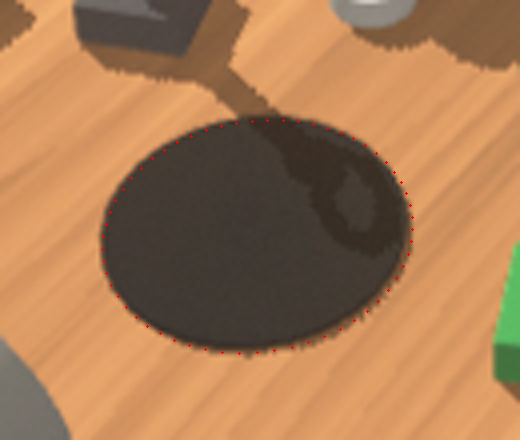

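```bash
python3 -m inch '{"grip":[0,0,0,0,0],"xyz":[[-1,0,0.3],[-2.5,0,1],[-4,1,2],[-5,3,2.7],[-5.5,6,2.7]],"angular":[[0,0,0],[0,0,0],[0,0,0],[0,0,0],[0,0,0]]}'
python3 -m inch '{"grip":[0,0,0,0,0],"xyz":[[0,3,0],[0,6,0],[0,9,0],[0,12,0],[0,15,0]],"angular":[[0,0,0],[0,0,0],[0,0,0],[0,0,0],[0,0,0]]}'
python3 -m inch '{"grip":[0,0,0,0,0],"xyz":[[0.8,2.5,0],[1.6,4.5,0],[2.2,5.7,-0.5],[2.3,5.7,-1.5],[2.3,5.7,-2.5]],"angular":[[0,0,0],[0,0,0],[0,0,0],[0,0,0],[0,0,0]]}'
python3 -m inch '{"grip":[0,0,0,0,0],"xyz":[[0,0,-1],[0,0,-2],[0,0,-3],[0,0,-4],[0,0,-4.5]],"angular":[[0,0,0],[0,0,0],[0,0,0],[0,0,0],[0,0,0]]}'
python3 -m inch '{"grip":[0,0,0,0],"xyz":[[0,0,-0.3],[0,0,-0.5],[0,0,-0.6],[0,0,-0.6]],"angular":[[0,0,0],[0,0,0],[0,0,0],[0,0,0]]}'
```

```text
t: 11.1
eef_pos: [0.4681, 0.0652, 0.374]
eef_rot: [0.001, 1.0, -0.0, 0.001]
force: [0.8, 0.0, -3.5]
finger_gap: 0.0374
finger_force: 60.8
t: 11.6
eef_pos: [0.4684, 0.2165, 0.373]
eef_rot: [0.0, 1.0, -0.0, 0.0]
force: [0.5, -1.0, -3.5]
finger_gap: 0.0375
finger_force: 60.7
t: 12.1
eef_pos: [0.4919, 0.2719, 0.3466]
eef_rot: [0.0, 1.0, -0.0, -0.0]
force: [-0.2, -0.3, -3.8]
finger_gap: 0.0372
finger_force: 60.8
t: 12.6
eef_pos: [0.4919, 0.2721, 0.3014]
eef_rot: [0.0, 1.0, -0.0, -0.001]
force: [0.3, 0.3, -3.7]
finger_gap: 0.0374
finger_force: 60.8
t: 13.0
eef_pos: [0.4924, 0.2726, 0.2969]
eef_rot: [0.0, 1.0, 0.0, 0.0]
force: [0.1, -0.3, -4.2]
finger_gap: 0.0377
finger_force: 60.8
```

```bash
python3 -m inch '{"grip":[0,0,0,0],"xyz":[[0,0,-0.1],[0,0,-0.2],[0,0,-0.3],[0,0,-0.3]],"angular":[[0,0,0],[0,0,0],[0,0,0],[0,0,0]]}'
python3 -m inch '{"grip":[0,0,0],"xyz":[[0,0,-0.1],[0,0,-0.1],[0,0,-0.1]],"angular":[[0,0,0],[0,0,0],[0,0,0]]}'
```

```text
t: 13.4
eef_pos: [0.4922, 0.2725, 0.2936]
eef_rot: [0.0, 1.0, -0.0, -0.0]
force: [-0.2, 0.8, -3.4]
finger_gap: 0.0379
finger_force: 60.8
t: 13.7
eef_pos: [0.4923, 0.2726, 0.2934]
eef_rot: [0.0, 1.0, 0.0, 0.0]
force: [-2.9, -1.2, 6.0]
finger_gap: 0.0377
finger_force: 60.7
```

```bash
python3 -m inch '{"grip":[0.5,0.6,0.8,1,1],"xyz":[[0,0,0],[0,0,0],[0,0,0],[0,0,0],[0,0,0]],"angular":[[0,0,0],[0,0,0],[0,0,0],[0,0,0],[0,0,0]]}' 20
python3 -m inch '{"grip":[1,1,1,1,1],"xyz":[[0,0,0],[0,0,1],[0,0,3],[0,0,5],[0,0,8]],"angular":[[0,0,0],[0,0,0],[0,0,0],[0,0,0],[0,0,0]]}'
python3 -m inch '{"grip":[1,1,1,1,1],"xyz":[[0,0,3],[0,0,6],[0,0,8],[0,0,8],[0,0,8]],"angular":[[0,0,0],[0,0,0],[0,0,0],[0,0,0],[0,0,0]]}'
python3 - <<'E'
from h import *
a=imaging.get_image("side")[:,:,::-1]
cv2.imwrite("pics/s7.png",cv2.resize(a[140:390,140:340],None,fx=2.4,fy=2.4))
E
```

```text
t: 14.2
eef_pos: [0.4923, 0.2725, 0.2926]
eef_rot: [0.0, 1.0, -0.0, 0.0]
force: [0.3, 0.2, -0.5]
finger_gap: 0.0853
finger_force: 0.0
t: 14.7
eef_pos: [0.4918, 0.2722, 0.3731]
eef_rot: [0.0, 1.0, -0.0, -0.001]
force: [-0.0, 0.1, -0.2]
finger_gap: 0.0854
finger_force: 0.0
t: 15.2
eef_pos: [0.4923, 0.2725, 0.4531]
eef_rot: [0.0, 1.0, 0.0, 0.0]
force: [-0.1, -0.2, -0.1]
finger_gap: 0.0854
finger_force: 0.0
```

View pics/s7.png

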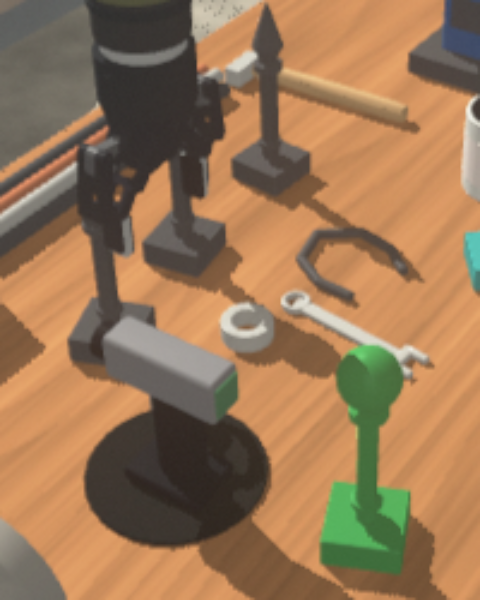

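The thermometer stands upright in the middle of its mat, the finials are where they were, and the gripper is clear above.

```bash
python3 -c "
from cell import bot
print(bot.job_done())"
```

```text
the job is handed in; nothing more can be done
None
```

I aimed the thermometer level at the iron ball from about 100 mm and held it for about 3.5 s, then set it upright in the middle of its mat, let go, and handed the job in at about 15 s; the finials were not moved.

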